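# Draw the green circuit card from the rack and hold it up tilted for inspection

## Robot

A 7-joint arm with a two-finger parallel gripper is mounted at the origin on a cart in front of the work surface, level with it; the furniture and walls round the work are solid. World frame = base frame: x ahead of the robot, y to its left, z up, the work surface at z = 0. Lengths are in m, angles in rad, forces in N, time in s.
With the tool pointing down it reaches from about 0.425 to 1.025 m from the base axis. Payload 9.4 kg.
Tool frame: the origin (TCP) lies midway between the tips of the shut fingers; the grasp point (between the pads) lies 19 mm behind it (manip.grip_depth is the distance from the TCP to the grasp point, in m); z points along the fingers, y is the line along which they close (so a half turn about z gives the same grasp; the last joint's range is limited). The gripper opens to 85 mm and grips with 20 to 120 N. Pads are 22 mm wide; open, the fingers measure 114 mm over their backs; the gripper's body (76 mm by 85 mm) begins 54 mm behind the grasp point. The pads swing forward as they close: fully open they stand 13 mm farther back than shut.
Start: joints at [1.031, 0.599, -0.003, 1.599, 0.002, 0.943, -0.08], TCP at [0.324, -0.649, 0.231] pointing down, gripper open.
Joint ranges: [-2.57, 2.57], [-0.35, 1.97], [-1.29, 1.29], [0.11, 2.56], [-1.05, 4.19], [0.11, 1.86], [-2.63, 2.63]. Speed limits (rad/s): [2.22, 2.22, 3.01, 3.01, 3.14, 3.14, 3.14].

## Interface

Orientations are given as [roll, pitch, yaw] about the fixed x, y, z axes, in that order (R = Rz(yaw) Ry(pitch) Rx(roll)).
In Python, from rig import manip gives the robot as it stands.
- The arm moves only by the tool move_arm, never from a script. Its argument "targets" is a list of rows, each a list of 7 numbers: the shift along the tool's x, y, z in m, then the turn, a rotation vector about the tool's x, y, z in degrees, then the finger opening in m, from 0 to 0.0854. In form: [[dx, dy, dz, rx, ry, rz, claw], ...]. A call has 1 to 12 rows; each row is the pose to reach, as a shift and turn from the pose commanded when the call began, along the tool's axes at that moment; what a row does not reach only later rows make up. A row lasts 1/8 s, in which the tool goes at most 62.5 mm and 10.7 degrees, less where a joint would pass 70% of its speed; a pose out of reach is approached as far as the arm can. A call with a gripper value outside its range is refused whole. The fingers move at their own pace and stop on an object; "newtons" is the grip in N (left out, the last holds). Time passes only in rows, so rows that repeat a pose let the fingers close. It gives the time, the measured TCP pose, the force, the opening and the grip force at its end, in the units of the state.
- manip.sense(): the state, without advancing time (a new reading comes with each control period).
- manip.read_camera(name): name is "scene" or "top"; returns (picture, depth): 400x640x3 uint8, red, green, blue; 400x640 float32, m along the optical axis (not along the pixel's ray), 0 where there is no reading.
- manip.camera_params(name): a dict with "fovy" (degrees; the focal length in pixels is half the picture's height over the tangent of half this angle, whatever the lens; pixels are square), "cx", "cy" (the principal point, pixels), "world_from_camera" (4x4, takes a point from camera to world coordinates). Camera axes: x right, y down, z forward; pixel columns grow to the right and rows downward; lengths in m; the calibration is good to about 2 mm. A picture is of the moment at which its call begins. camera_params takes no time and is no camera call.
- manip.finish_job(): hands the job in; it is judged then, once.
The state is a dict: "time_s": time; "joint_positions": joint angles; "joint_vel": joint speeds; "joint_efforts": joint torques, N m; "tool_pos": TCP position; "ee_rot": TCP orientation; "force": force on the tool from outside, world axes, zero at the start; "ft_torque": the same for the moment, N m; "width": finger opening in m; "grasp_force": force on a finger pad.
Only numpy, scipy, OpenCV 4.12 (cv2) and the standard library are available. Lean on these libraries where they do the work, as an engineer would, in place of code of your own. Each camera call takes 0.05 s, during which the arm holds its last target. There are 200 camera calls.

## Task

Draw the green circuit card with the yellow grip bar straight up out of its slot in the card rack and, only once it is clear of the slot, tilt it back about 45 degrees so that its component side (white relays, black chips) looks obliquely upward, with the yellow bar level along its upper edge. Finish holding it still like that in the gripper, the whole card at least 10 cm above the rack's side walls, so that I can inspect it; do not put it down. Leave the blue and the red card in their slots, and the oil bottle and the screw tin where they stand.

Things in the scene. Friction and masses are not known exactly. Their poses are not given: they have to be found in the camera images.
- card_rack: Fixed rack, origin under its centre, yaw within 0.22. Black base 122 (x) x 168 (y) x 8 mm; two aluminium side walls at x = -51.5 and +51.5 mm, 160 mm long, 7 thick, tops 62 mm above the work surface. Three slots (grooves in the walls, 54 mm deep, 6 wide) at y = -66, 0, +66 mm; each holds a card upright in the rack's x-z plane, its foot on the base. Which card is in which slot varies.
- green_card_centre (a point): Centre of the green card (50 mm above its foot). Loose, about 90 g; 90 (x) x 4 (y) x 101 mm tall with bar. Axes: x along the bar, y out of the component side (white relays, black chips; up to 9 mm proud, below 64 mm from the foot), z foot to bar; in the slot they match the rack's, z up. 1 mm play either side in the groove; slides freely, clear after 54 mm straight up.
- green_card_bar (a point): Centre of the yellow grip bar along the green card's upper edge, 43 mm above the card's centre, 101 mm above the work surface in the slot: 70 mm (x) x 10 mm thick (y, grip across this) x 16 mm high, 3 mm proud of the board each side. Axes as the card's. Neighbouring bars are 66 mm apart between centres.
- blue_card_centre (a point): Centre of the blue card with the white grip bar, same size and shape, loose in another slot. Leave it there.
- red_card_centre (a point): Centre of the red card with the black grip bar, same size and shape, loose in another slot. Leave it there.
- oil_bottle: Small cream dropper bottle with a red spout, 25 mm across, 85 mm tall, upright and loose on the surface to the right (-y) of the rack; origin at the centre of its underside. Leave it alone.
- screw_tin: Round tin with a tan lid, 54 mm across, 21 mm high, loose on the surface to the left (+y) of the rack; origin at the centre of its underside. Leave it alone.
Not all that is in view belongs to the job. What is shaped like the part that bears green_card_centre but brown is not meant.

How it is judged:
On the way:
1. the green card is drawn up clear of its slot, still upright and held (height (world z) of green_card_centre above 0.115 m and angle between green_card_centre's own z axis and vertical below 0.26 rad and contact force between the fingers and green_card above 1 N), for 0.1 s.
At the end, for the whole second after the job is handed in: Green card held still, clear of the rack: centre over 185 mm up, component side up at 45 +-15 degrees, grip bar level +-15 degrees along the upper edge. Blue and red cards within 20 mm, bottle and tin within 25 mm of their places (height (world z) of green_card_centre above 0.185 m and angle between green_card_centre's own y axis and vertical between 0.52 and 1.05 rad and angle between green_card_centre's own x axis and vertical between 1.3 and 1.84 rad and angle between green_card_centre's own z axis and vertical below 1.1 rad and contact force between the fingers and green_card above 1 N and contact force between green_card and card_rack below 0.1 N and linear speed of green_card below 0.03 m/s and angular speed of green_card below 0.15 rad/s and distance of each of blue_card_centre, red_card_centre from where it was at the start of the episode below 0.02 m and distance of each of oil_bottle, screw_tin from where it was at the start of the episode below 0.025 m); the arm keeps its last pose, push and grip.
It fails at once if the blue or the red card is pulled or knocked out of place (20 mm) (distance of any of blue_card_centre, red_card_centre from where it was at the start of the episode above 0.02 m).
It fails at once if the oil bottle or the screw tin is displaced (25 mm) or upset (distance of any of oil_bottle, screw_tin from where it was at the start of the episode above 0.025 m or angle between oil_bottle's own z axis and vertical above 0.5 rad).
It also fails if it takes over 32 s, if anything falls off the work surface, if the arm or the gripper's body presses on something with over 40 N, if the wrist force passes 120 N, or if a joint passes its speed limit or range.

## Working session

There is one attempt and no reset: what is moved stays moved. The work goes in short steps, Python scripts to look and compute and a tool call to move; the robot and the scene stay as the last step left them, time stands still between calls to the robot, and variables do not carry over. Pictures are saved under pics/ and viewed, at most 10 in all, crops included, and the job is handed in when it is done.

Besides the shell and the picture viewer there is one more tool, called after "Call:" as name(argument=value, ...) on one line, values as JSON. move_arm: Moves the arm, as the interface text tells. Its arguments: {"type":"object","properties":{"targets":{"type":"array"},"newtons":{"type":"number"}},"required":["targets"]}

```bash
mkdir -p pics; ls; python3 - <<'E'
from rig import manip
import cv2,numpy as np
s=manip.sense();print({k:np.round(v,3).tolist() for k,v in s.items()},manip.grip_depth)
for n in("scene","top"):
    p,d=manip.read_camera(n);cv2.imwrite(f"pics/{n}0.png",p[...,::-1]);np.save(f"pics/{n}0d.npy",d)
    c=manip.camera_params(n);print(n,c)
E
```

```text
pics
{'time_s': 0.0, 'joint_positions': [1.031, 0.6, -0.003, 1.6, 0.002, 0.943, -0.08], 'joint_vel': [-0.001, 0.001, 0.0, 0.001, -0.0, 0.0, -0.001], 'joint_efforts': [0.0, -77.644, 1.565, -25.801, 0.012, 0.009, 0.0], 'tool_pos': [0.323, -0.648, 0.23], 'ee_rot': [-3.14, 0.0, 0.463], 'force': [-0.064, 0.727, 0.527], 'ft_torque': [0.015, 0.018, 0.001], 'grasp_force': 0.0, 'width': 0.085} 0.0187
scene {'fovy': 43.548504089000964, 'cx': 321.85346582331385, 'cy': 201.25581516447758, 'world_from_camera': array([[-0.72809432, -0.38616885,  0.56634996, -0.18144408],
       [-0.68516092,  0.38490246, -0.61838872,  0.73163348],
       [ 0.02081297, -0.83828618, -0.5448331 ,  0.71422933],
       [ 0.        ,  0.        ,  0.        ,  1.        ]])}
top {'fovy': 51.59947678523253, 'cx': 315.7143066986975, 'cy': 194.71889344580742, 'world_from_camera': array([[ 6.96365538e-03, -9.96179471e-01,  8.70515290e-02,
         3.70822607e-01],
       [-9.99975429e-01, -7.00736384e-03, -1.96524180e-04,
         2.04703594e-02],
       [ 8.05775090e-04, -8.70480216e-02, -9.96203791e-01,
         1.24497651e+00],
       [ 0.00000000e+00,  0.00000000e+00,  0.00000000e+00,
         1.00000000e+00]])}
```

View pics/scene0.png

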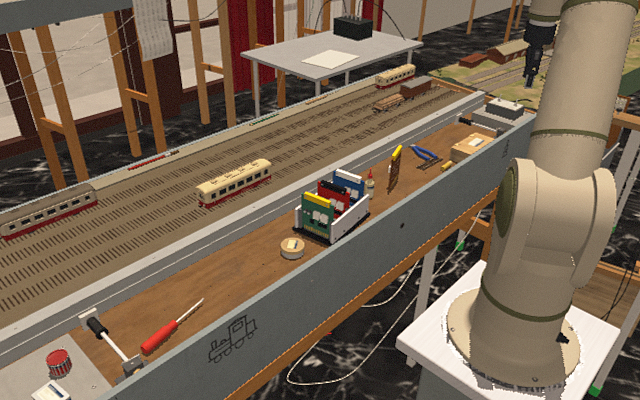

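View pics/top0.png

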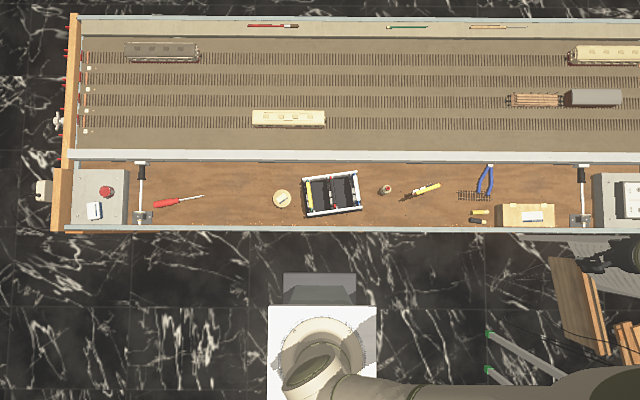

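Scene: the rack is at about (332,210), with the green card and its yellow bar in front (320,205), then red and blue. In the top view the rack is at (331,193), with the yellow bar at its left end (309,194). The brown lookalike with a yellow bar stands apart at scene (396,165) / top (422,190). The candidates are therefore the green card in the rack, which fits (green, white relays, in a slot), and the brown one outside it, which doesn't.

```bash
cat > h.py <<'E'
import numpy as np,cv2
from rig import manip
def K(n):
    c=manip.camera_params(n);return 200/np.tan(np.radians(c["fovy"])/2),c["cx"],c["cy"],c["world_from_camera"]
def ray(n,uv,z):
    f,cx,cy,T=K(n);uv=np.atleast_2d(uv).astype(float)
    d=np.c_[(uv[:,0]-cx)/f,(uv[:,1]-cy)/f,np.ones(len(uv))]@T[:3,:3].T
    return T[:3,3]+d*((z-T[2,3])/d[:,2])[:,None]
def pts(n,uv,dep):
    f,cx,cy,T=K(n);z=dep[uv[:,1],uv[:,0]]
    return np.c_[(uv[:,0]-cx)/f*z,(uv[:,1]-cy)/f*z,z]@T[:3,:3].T+T[:3,3]
def mask(im,lo,hi,box):
    m=cv2.inRange(cv2.cvtColor(im,cv2.COLOR_BGR2HSV),lo,hi);o=np.zeros_like(m);x0,y0,x1,y1=box
    o[y0:y1,x0:x1]=m[y0:y1,x0:x1];return o
E
python3 - <<'E'
from h import *
A={n:(cv2.imread(f"pics/{n}0.png"),np.load(f"pics/{n}0d.npy")) for n in("scene","top")}
for n,box in(("scene",(290,170,375,250)),("top",(296,165,366,222))):
    im,d=A[n]
    m=mask(im,(22,120,100),(35,255,255),box)
    uv=np.argwhere(m)[:,::-1];P=pts(n,uv,d)
    r=cv2.minAreaRect(uv.astype(np.float32));print(n,len(uv),"rect",r)
    top=P[(P[:,2]>.1)&(P[:,2]<.12)]
    print("depth z pct",np.percentile(P[:,2],[5,50,95]).round(4))
    if len(top)>5:
        rr=cv2.minAreaRect((top[:,:2]*1000).astype(np.float32));print("top pts",len(top),rr,top.mean(0))
    W=ray(n,cv2.boxPoints(r),.109);print(W.round(4).tolist(),W.mean(0).round(4))
# whole rack from top: depth points 0.05..0.07 = wall tops
im,d=A["top"]
yy,xx=np.mgrid[165:222,296:366];uv=np.c_[xx.ravel(),yy.ravel()];P=pts("top",uv,d)
w=P[(P[:,2]>.054)&(P[:,2]<.07)]
print("walls",len(w),cv2.minAreaRect((w[:,:2]*1000).astype(np.float32)))
c=[cv2.resize(A["scene"][0][160:250,280:415],None,fx=4,fy=4,interpolation=2),cv2.resize(A["top"][0][165:225,290:380],None,fx=4,fy=4,interpolation=2)]
o=np.zeros((600,540,3),np.uint8);o[:360]=c[0];o[360:,:360]=c[1];cv2.imwrite("pics/crop.png",o)
E
```

```text
scene 176 rect ((315.60601806640625, 213.86932373046875), (26.819894790649414, 41.94108963012695), 5.355824947357178)
depth z pct [0.0158 0.1039 0.1095]
top pts 120 ((468.8355407714844, 39.392974853515625), (69.98746490478516, 12.790055274963379), 9.402748107910156) [0.46817681 0.04013146 0.10601996]
[[0.3967, 0.1623, 0.109], [0.5034, 0.0442, 0.109], [0.4532, 0.0089, 0.109], [0.3528, 0.1305, 0.109]] [0.4265 0.0865 0.109 ]
top 33 rect ((309.1899719238281, 194.32997131347656), (25.314424514770508, 3.959798574447632), 81.8698959350586)
depth z pct [0.0066 0.099  0.1113]
top pts 16 ((471.9827880859375, 39.170833587646484), (68.0434799194336, 9.37158203125), 8.559943199157715) [0.47531539 0.0386354  0.1085999 ]
[[0.5049, 0.0489, 0.109], [0.5066, 0.0381, 0.109], [0.4373, 0.0276, 0.109], [0.4357, 0.0384, 0.109]] [0.4711 0.0383 0.109 ]
walls 432 ((481.98773193359375, -25.28148651123047), (110.30467224121094, 157.73141479492188), 8.520183563232422)
```

View pics/crop.png

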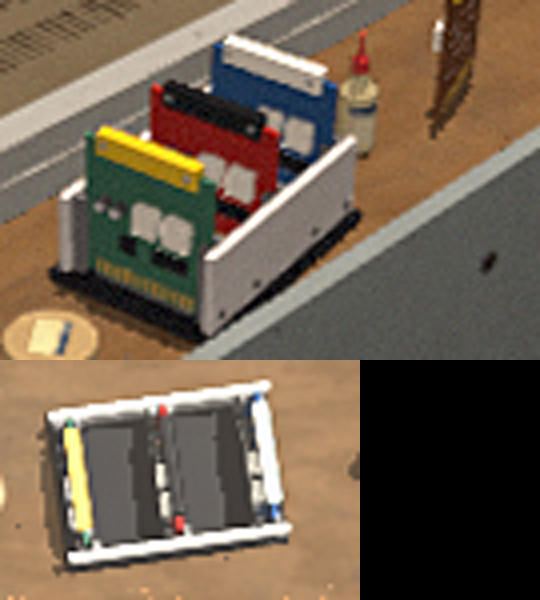

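The crop confirms it: the green board with white relays and yellow bar is in the rack's +y slot, component side facing +y. The bar fit gives (0.471, 0.039) and the rack fit gives (0.472, 0.040), with yaw about 0.15, so the two agree. I'll travel over at height first.

Call:
move_arm(targets=[[0.009, -0.011, 0, 0, 0, 0, 0.04], [0.031, -0.039, 0, 0, 0, 1, 0.04], [0.066, -0.083, 0, 0, 0, 3, 0.04], [0.101, -0.127, 0, 0, 0, 4, 0.04], [0.136, -0.171, 0, 0, 0, 6, 0.04], [0.171, -0.215, 0, 0, 0, 7, 0.04], [0.207, -0.259, 0, 0, 0, 8, 0.04], [0.242, -0.303, 0, 0, 0, 10, 0.04], [0.277, -0.347, 0, 0, 0, 12, 0.04], [0.312, -0.391, 0, 0, 0, 14, 0.04], [0.347, -0.435, 0, 0, 0, 16, 0.04], [0.374, -0.468, 0, 0, 0, 18, 0.04]], newtons=50)

```text
time_s: 1.6
tool_pos: [0.4489, -0.06, 0.2314]
ee_rot: [-3.141, -0.0, 0.15]
force: [2.7, -0.3, 1.1]
width: 0.0398
grasp_force: 0.0
```

```bash
cat > delta.py <<'E'
import sys,numpy as np
from scipy.spatial.transform import Rotation as R
from rig import manip
t=np.array(list(map(float,sys.argv[1:4])));e=list(map(float,sys.argv[4:7]))
s=manip.sense();r=R.from_euler('xyz',s["ee_rot"])
print("t",s["time_s"],"pos",np.round(s["tool_pos"],4),"rot",np.round(s["ee_rot"],3),"q",np.round(s["joint_positions"],2),"w",s["width"])
print("shift",r.inv().apply(t-s["tool_pos"]).round(4),"rotvec",np.degrees((r.inv()*R.from_euler('xyz',e)).as_rotvec()).round(2))
E
python3 delta.py .4715 .0395 .2 3.14159 0 .15
```

```text
t 1.6 pos [ 0.4489 -0.06    0.2314] rot [-3.141 -0.     0.15 ] q [ 0.02  0.28 -0.02  2.2   0.01  0.67 -1.42] w 0.03984417148867268
shift [ 0.0372 -0.095   0.0315] rotvec [-0.02 -0.02 -0.02]
```

Call:
move_arm(targets=[[0.015, -0.035, 0.005, 0, 0, 0, 0.04], [0.03, -0.075, 0.015, 0, 0, 0, 0.04], [0.0372, -0.095, 0.032, 0, 0, 0, 0.04], [0.0372, -0.095, 0.062, 0, 0, 0, 0.04], [0.0372, -0.095, 0.08, 0, 0, 0, 0.04], [0.0372, -0.095, 0.08, 0, 0, 0, 0.04]])

```text
time_s: 2.35
tool_pos: [0.4707, 0.0369, 0.1504]
ee_rot: [-3.141, 0.003, 0.15]
force: [-0.1, 0.3, 0.6]
width: 0.0402
grasp_force: 0.0
```

```bash
python3 delta.py .4715 .0395 .083 3.14159 0 .15; python3 - <<'E'
from h import *
o=[]
for n,b in(("scene",(260,130,400,250)),("top",(290,160,390,225))):
    p,d=manip.read_camera(n);im=p[...,::-1].copy();x0,y0,x1,y1=b
    o.append(cv2.resize(im[y0:y1,x0:x1],(560,480) if n=="scene" else (240,156)))
c=np.zeros((480,800,3),np.uint8);c[:,:560]=o[0];c[:156,560:]=o[1];cv2.imwrite("pics/pre.png",c)
E
```

```text
t 2.35 pos [0.4707 0.0369 0.1504] rot [-3.141e+00  3.000e-03  1.500e-01] q [-0.17  0.43 -0.04  2.24  0.03  0.47 -1.66] w 0.040217080439653226
shift [ 0.0014 -0.0024  0.0674] rotvec [-0.01  0.16 -0.02]
```

View pics/pre.png

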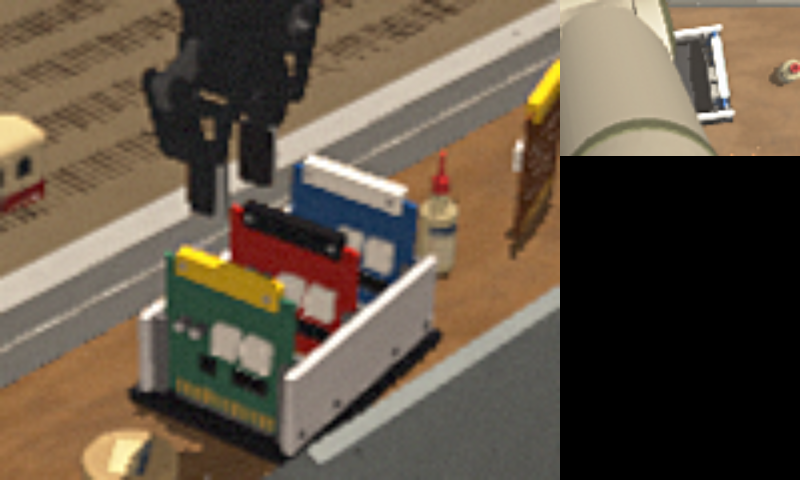

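The view shows the open fingers centred above the yellow bar (crop ~(235,200) over (230,275)), clear of the red card. I'll descend and check the lag before closing.

Call:
move_arm(targets=[[0, 0, 0.01, 0, 0, 0, 0.04], [0, 0, 0.03, 0, 0, 0, 0.04], [0, 0, 0.05, 0, 0, 0, 0.04], [0, 0, 0.066, 0, 0, 0, 0.04], [0, 0, 0.068, 0, 0, 0, 0.04], [0, 0, 0.068, 0, 0, 0, 0.04]])

```text
time_s: 3.2
tool_pos: [0.4722, 0.0365, 0.0835]
ee_rot: [-3.142, -0.0, 0.149]
force: [0.5, -0.2, -0.2]
width: 0.0405
grasp_force: 0.0
```

```bash
python3 delta.py .4715 .0395 .083 3.14159 0 .15; python3 - <<'E'
from h import *
p,d=manip.read_camera("scene");cv2.imwrite("pics/down.png",cv2.resize(p[150:250,270:390,::-1],None,fx=5,fy=5))
E
```

```text
t 3.2 pos [0.4722 0.0365 0.0835] rot [-3.142 -0.     0.149] q [-0.18  0.56 -0.03  2.29  0.05  0.3  -1.67] w 0.04048738156177028
shift [-0.0003 -0.0031  0.0005] rotvec [-0.   -0.01 -0.08]
```

View pics/down.png

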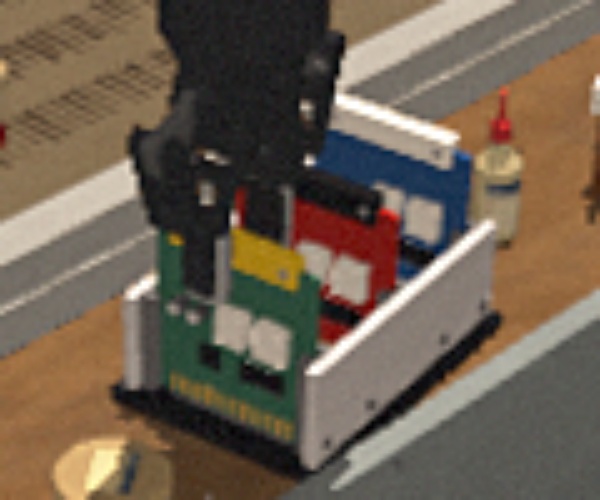

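The fingers straddle the bar, and after allowing for the 20 mm finger offset they are centred along it. Next I correct 3 mm in y and close.

Call:
move_arm(targets=[[0, -0.003, 0, 0, 0, 0, 0.04], [0, -0.003, 0, 0, 0, 0, 0.02], [0, -0.003, 0, 0, 0, 0, 0.012], [0, -0.003, 0, 0, 0, 0, 0.005], [0, -0.003, 0, 0, 0, 0, 0.005], [0, -0.003, 0, 0, 0, 0, 0.005], [0, -0.003, 0, 0, 0, 0, 0.005]], newtons=50)

```text
time_s: 4.12
tool_pos: [0.4718, 0.0393, 0.0836]
ee_rot: [3.141, -0.0, 0.149]
force: [-0.8, -0.4, 5.5]
width: 0.0092
grasp_force: 49.0
```

Call:
move_arm(targets=[[0, 0, -0.004, 0, 0, 0, 0.005], [0, 0, -0.012, 0, 0, 0, 0.005], [0, 0, -0.022, 0, 0, 0, 0.005], [0, 0, -0.034, 0, 0, 0, 0.005], [0, 0, -0.046, 0, 0, 0, 0.005], [0, 0, -0.06, 0, 0, 0, 0.005], [0, 0, -0.075, 0, 0, 0, 0.005], [0, 0, -0.09, 0, 0, 0, 0.005], [0, 0, -0.09, 0, 0, 0, 0.005]])

```text
time_s: 5.25
tool_pos: [0.4722, 0.0395, 0.1746]
ee_rot: [-3.142, -0.002, 0.149]
force: [0.3, 0.1, -1.8]
width: 0.009
grasp_force: 48.9
```

```bash
python3 delta.py .5 -.02 .28 -2.3562 0 .15;  python3 - <<'E'
from h import *
p,d=manip.read_camera("scene");cv2.imwrite("pics/up.png",cv2.resize(p[110:250,260:400,::-1],None,fx=4,fy=4))
E
```

```text
t 5.25 pos [0.4722 0.0395 0.1746] rot [-3.142e+00 -2.000e-03  1.490e-01] q [-0.17  0.39 -0.04  2.22  0.03  0.53 -1.66] w 0.009038705509316642
shift [ 0.0189  0.0629 -0.1054] rotvec [ 4.5e+01 -1.6e-01 -3.0e-02]
```

View pics/up.png

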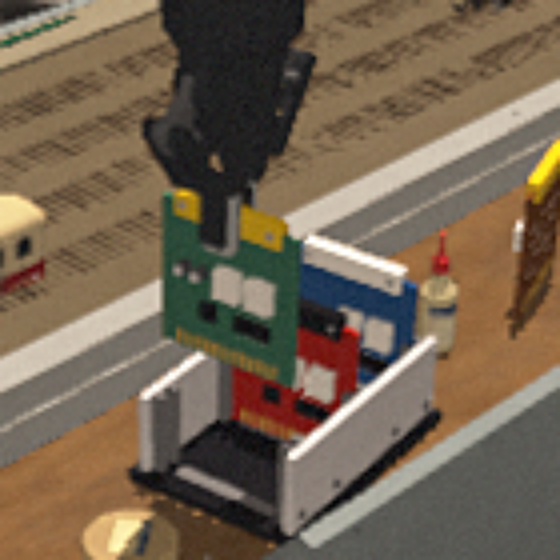

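The card is out of the slot, upright and held, with the foot at about crop y 370, above the wall tops. The red and blue cards are undisturbed. I'll lift further before tilting.

Call:
move_arm(targets=[[0.003, 0, -0.015, 0, 0, 0, 0.005], [0.008, 0, -0.04, 0, 0, 0, 0.005], [0.015, 0, -0.07, 0, 0, 0, 0.005], [0.022, 0, -0.1, 0, 0, 0, 0.005], [0.03, 0, -0.12, 0, 0, 0, 0.005], [0.03, 0, -0.12, 2, 0, 0, 0.005], [0.03, 0.003, -0.12, 6, 0, 0, 0.005], [0.03, 0.006, -0.12, 11, 0, 0, 0.005], [0.03, 0.01, -0.12, 16, 0, 0, 0.005], [0.03, 0.013, -0.12, 20, 0, 0, 0.005], [0.03, 0.013, -0.12, 20, 0, 0, 0.005]])

```text
time_s: 6.68
tool_pos: [0.5031, 0.0294, 0.2921]
ee_rot: [-2.793, 0.002, 0.145]
force: [-0.5, -0.4, -0.3]
width: 0.0092
grasp_force: 48.9
```

```bash
python3 delta.py .5 .02 .29 -2.3562 0 .15
```

```text
t 6.675 pos [0.5031 0.0294 0.2921] rot [-2.793e+00  2.000e-03  1.450e-01] q [ 0.14  0.32 -0.12  2.   -0.38  0.93 -1.16] w 0.009181684553861503
shift [-0.0044  0.009  -0.001 ] rotvec [25.02 -0.03 -0.29]
```

Call:
move_arm(targets=[[0, 0, 0, 3, 0, 0, 0.005], [0, 0, 0, 8, 0, 0, 0.005], [0, 0, 0, 13, 0, 0, 0.005], [0, 0, 0, 18, 0, 0, 0.005], [0, 0, 0, 22, 0, 0, 0.005], [0, 0, 0, 25, 0, 0, 0.005], [0, 0, 0, 25, 0, 0, 0.005], [0, 0, 0, 25, 0, 0, 0.005], [0, 0, 0, 25, 0, 0, 0.005]])

```text
time_s: 7.8
tool_pos: [0.5032, 0.0316, 0.2936]
ee_rot: [-2.357, -0.001, 0.15]
force: [-0.6, 1.0, -0.6]
width: 0.0094
grasp_force: 48.9
```

```bash
python3 delta.py .5 .02 .29 -2.3562 0 .15;  python3 - <<'E'
from h import *
p,d=manip.read_camera("scene");cv2.imwrite("pics/tilt.png",cv2.resize(p[60:250,240:430,::-1],None,fx=3,fy=3))
m=mask(p[...,::-1].copy(),(35,60,20),(90,255,255),(280,80,360,215))
n,l,st,_=cv2.connectedComponentsWithStats(m);k=1+st[1:,4].argmax();print(st[k])
uv=np.argwhere(l==k)[:,::-1];P=pts("scene",uv,d);P=P[P[:,2]>.15]
c=np.median(P,0);Q=P[np.linalg.norm(P-c,axis=1)<.07];c=Q.mean(0);nrm=np.linalg.svd(Q-c)[2][2];nrm*=np.sign(nrm[2])
print(len(Q),"centroid",c.round(3),"normal",nrm.round(3),"zrange",np.percentile(Q[:,2],[1,99]).round(3))
E
```

```text
t 7.8 pos [0.5032 0.0316 0.2936] rot [-2.357e+00 -1.000e-03  1.500e-01] q [ 0.41  0.47 -0.22  1.98 -0.71  1.13 -0.78] w 0.009360417665471726
shift [-0.0049  0.0103 -0.0052] rotvec [ 0.06 -0.03  0.01]
[280 102  52  51 995]
986 centroid [0.497 0.053 0.273] normal [-0.107  0.699  0.707] zrange [0.243 0.305]
```

View pics/tilt.png

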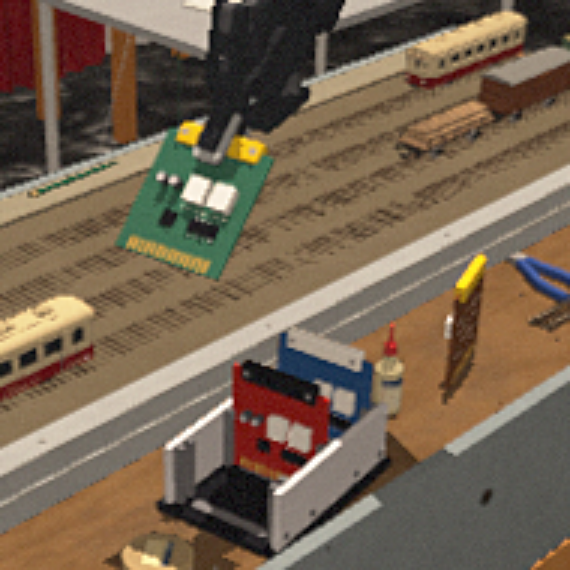

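The card is held at 45° (normal z 0.707) with the bar level along its upper edge. Its lowest point is about 0.24 m, well over 10 cm above the 62 mm walls. The red and blue cards, the bottle and the tin are in place.

```bash
python3 -c "
from rig import manip
print(manip.finish_job())"
```

```text
the job is handed in; nothing more can be done
None
```

The green card was drawn straight up out of its slot, then tilted back to a measured 45°, and I handed the job in with it held still, component side up, bar level and lowest point about 18 cm above the rack walls; the last picture shows the other cards, bottle and tin in place (no verdict was returned).

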